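Gauge the bracket's bore, then hold it square in the checking nest

TASK

Check the moulded angle bracket: slide its bore right down over the upright plug gauge until it rests on the gauge's collar, lift it off again, then lay it flat in the steel checking nest and press it into the corner until both of its outer faces sit flush against the two fences. Finish while still holding it pressed square there against both fences, without letting go, for the nest's camera to take its picture. Leave everything else on the bench where it lies.

Things in the scene. Friction and masses are not known exactly. Their poses are not given: they have to be found in the camera images.
- bracket: Loose nylon angle bracket, 85 g, on its underside: two flanges 70 long, 6 thick, 26 mm high at a right angle (an L from above); inside the L a square boss 28 x 28, 50 mm high, with a vertical 16 mm through bore. Origin: bore axis at the underside; z up. Boss sides face x and y. The flanges' outer faces are the planes x = +42 and y = +42 mm, running from -28 to +42 mm along the other axis.
- bracket_corner (a point): The bracket's outer corner, where the two flanges' outer faces meet: at (+42, +42, 0) mm from the bracket's origin. The flanges run from here 70 mm towards the bracket's -x and -y; a 4 mm floor web and a gusset join them to the boss.
- bracket_grip (a point): Point on the bracket's bore axis 48 mm above its underside (2 mm below the boss's top): with the tool pointing down, its TCP here and the fingers closing along the bracket's x or y, the tips pinch the boss's flat sides (28 mm apart) above the flanges.
- gauge: Stainless plug gauge clamped upright in a fixed 70 x 70 x 24 mm steel block, go end up: hexagon handle 23 mm across, a collar 24 mm in diameter (top 60 mm above the bench), then the plain go pin, 14 mm in diameter, 34 mm long, its uppermost 8 mm tapering to 8 mm. Origin: pin axis at bench level; z up. How it is turned does not matter.
- gauge_collar (a point): Centre of the collar's top, at the foot of the go pin, 60 mm above the bench; the bracket's underside rests here when it is fully down.
- gauge_tip (a point): Top of the go pin, on its axis, 94 mm above the bench.
- nest: Fixed checking nest: steel plate 150 x 150 mm, top 10 mm above the bench, with two fences on it at a right angle. Origin: inside corner where the planes of the fences' faces meet, at bench level; z up. The part goes on the -x, -y side; the plate spans -120 to +30 mm in x and y. A smart camera on a post 175 mm tall stands at (+102, -96) mm, outside fence_x.
- nest_seat (a point): Where the bracket's origin comes when it is fully home: on the plate's top at (-42, -42, 10) mm from the nest's origin, same axes; the bracket's axes are then parallel to the nest's, +x to +x.
- fence_x: Steel fence on the nest, 14 mm thick, 74 mm long, 25 mm high; its contact face is the nest's plane x = 0 (from y = -82 to -8 mm), looking to -x; it takes the bracket's +x face. Origin: centre of its underside, on the plate's top; same axes as the nest. Nylon slides easily on this steel (friction 0.3).
- fence_y: The other fence, 14 mm thick, 74 mm long, 25 mm high; its contact face is the nest's plane y = 0 (from x = -82 to -8 mm), looking to -y; it takes the bracket's +y face. Origin: centre of its underside, on the plate's top; same axes as the nest. Fences and plate are rigid.
- pulley_large: Bystander: loose black pulley wheel, 60 mm across, 24 mm high, lying flat. Origin: centre of its underside.
- pulley_small: Bystander: loose black pulley wheel, 46 mm across, 24 mm high, lying flat. Origin: centre of its underside.
- sprue_runner: Bystander: loose translucent sprue runner, H shape 118 x 60 mm of 8 mm rod with a 48 mm sprue standing up in the middle. Origin: under its middle.
- link_strap: Bystander: loose flat nylon link strap, 106 x 26 x 8 mm. Origin: centre of its underside.
- deburr_knife: Bystander: loose hook-bladed deburring knife, 150 mm long, 16 mm thick, lying along its x. Origin: under its middle.
- caliper: Bystander: loose caliper, 145 mm long, 12 mm high, lying along its x. Origin: under its middle.
Things that resemble listed ones, but are neither listed nor needed, are in the scene too. There is more than one size of the bracket; the job needs the middle-sized.

How it is judged:
On the way, in this order (a step that is already met when the one before it is completed fails the run):
1. the bracket is fully down over the go pin, resting on the collar, upright (horizontal distance between bracket and gauge_collar below 0.003 m and z of bracket in the frame of gauge_collar between -0.003 and 0.003 m and angle between bracket's own z axis and vertical below 0.06 rad), for 0.1 s.
2. the bracket is lifted off the gauge, clear above the pin (z of bracket in the frame of gauge_tip above 0.002 m).
At the end, for the whole second after the job is handed in: The bracket, earlier fully down on the go pin, lies flat on the nest plate (2 mm, tilt 0.03 rad), square to the fences (0.025 rad), both outer faces within 1.7 mm of and pressing their fences over 1.5 N each, at rest, still held by the fingers (over 3 N) through the last second (contact force between bracket and fence_x above 1.5 N and contact force between bracket and fence_y above 1.5 N and x of bracket in the frame of nest between -0.0437 and -0.039 m and y of bracket in the frame of nest between -0.0437 and -0.039 m and angle between the x axis of bracket and the x axis of nest, either way round below 0.025 rad and angle between bracket's own z axis and vertical below 0.03 rad and z of bracket in the frame of nest between 0.008 and 0.0125 m and contact force between the fingers and bracket above 3 N and linear speed of bracket below 0.01 m/s); the arm keeps its last pose, push and grip.
It fails at once if another thing on the bench is shifted by more than 20 mm (distance of any of pulley_large, pulley_small, sprue_runner, link_strap, deburr_knife, caliper from where it was at the start of the episode above 0.02 m).
It also fails if it takes over 54 s, if anything falls off the work surface, if the arm or the gripper's body presses on something with over 40 N, if the wrist force passes 120 N, or if a joint passes its speed limit or range.

ROBOT

A 7-joint arm with a two-finger parallel gripper is mounted at the origin on the work surface. World frame = base frame: x ahead of the robot, y to its left, z up, the work surface at z = 0. Lengths are in m, angles in rad, forces in N, time in s.
With the tool pointing down it reaches from about 0.425 to 0.875 m from the base axis. Payload 4.7 kg.
Tool frame: the origin (TCP) lies between the finger pads, 19 mm behind the fingertips; this is the grasp point; z points along the fingers, y is the line along which they close (so a half turn about z gives the same grasp; the last joint's range is limited). The gripper opens to 85 mm and grips with 20 to 120 N. Pads are 22 mm wide; open, the fingers measure 114 mm over their backs; the gripper's body (76 mm by 85 mm) begins 54 mm behind the grasp point. The pads swing forward as they close: fully open they stand 13 mm farther back than shut.
Start: joints at [-1.164, 0.321, -0.07, 1.45, 0.023, 1.371, -0.057], TCP at [0.249, 0.601, 0.25] pointing down, gripper open.
Joint ranges: [-2.86, 2.86], [-0.3, 2.09], [-1.38, 1.24], [0.06, 2.45], [-1.56, 4.7], [0.09, 2.05], [-2.69, 2.69]. Speed limits (rad/s): [2.57, 2.57, 3.14, 3.14, 3.14, 3.14, 3.14].

INTERFACE

Orientations are given as a unit quaternion [x, y, z, w].
In Python, from plant import arm gives the robot as it stands. The module is installed in compiled form; this text tells all that it offers.
- The arm moves only by the tool play_rows, never from a script. Its argument "deltas" is a list of rows, each a list of 5 numbers: the closure, from -1 (fully open) to 1 (shut), then the shift along the tool's x, y, z in cm, then the turn about the tool's z in rad. A call has 1 to 5 rows; each row is the pose to reach, as a shift and turn from the pose commanded when the call began, along the tool's axes at that moment; what a row does not reach only later rows make up. A row lasts 1/10 s, in which the tool goes at most 50 mm and 8.59 degrees, less where a joint would pass 70% of its speed; a pose out of reach is approached as far as the arm can. A call with a gripper value outside its range is refused whole. The fingers move at their own pace and stop on an object; "grip_force" is the grip in N (left out, the last holds). Time passes only in rows, so rows that repeat a pose let the fingers close. It gives the time, the measured TCP pose, the force, the opening and the grip force at its end, in the units of the state.
- arm.get_state(): the state, without advancing time (a new reading comes with each control period).
- arm.get_image(name): name is "side" or "top"; returns a dict with "frame" (420x560x3 uint8, red, green, blue), "z_map" (420x560 float32, m along the optical axis (not along the pixel's ray), 0 where there is no reading), "mtx" (3x3 intrinsics, pixels), "R" (3x3) and "t" (3): a world point X has camera coordinates R X + t. Camera axes: x right, y down, z forward; pixel columns grow to the right and rows downward; lengths in m; the calibration is good to about 2 mm. A picture is of the moment at which its call begins.
- arm.sign_off(): hands the job in; it is judged then, once.
Trained networks look in the newest picture that a camera, given by its name, has taken for a name from the list of things; names that differ only in an ending like _2 or _b are one class to them, and where a whole thing is asked for, a point or a joint stands for the part that bears it (a point fixed in the world has none). Each returns a list of dicts, best first, with "conf" (0 to 1); they miss things now and then, are a little off and sometimes report something else, mostly with a low value. They report only what shows in the picture. A call takes as long as a camera call. They do not tell look-alikes from the thing itself.
- arm.recognise(camera, label): "extent" ([left, top, width, height] in pixels, round what is visible of it).
- arm.tip_of(camera, label): "at" ([row, column] in pixels: a listed point, or the origin of a listed thing).
The state is a dict: "clock": time; "joint_pos": joint angles; "joint_velocities": joint speeds; "effort": joint torques, N m; "eef_pos": TCP position; "eef_rot": TCP orientation; "contact_force": force on the tool from outside, world axes, zero at the start; "ft_torque": the same for the moment, N m; "width": finger opening in m; "grip_force": force on a finger pad.
Only numpy, scipy, OpenCV 4.12 (cv2) and the standard library are available. Lean on these libraries where they do the work, as an engineer would, in place of code of your own. Each camera call takes 0.05 s, during which the arm holds its last target. There are 200 camera calls.

## Working session

There is one attempt and no reset: what is moved stays moved. The work goes in short steps, Python scripts to look and compute and a tool call to move; the robot and the scene stay as the last step left them, time stands still between calls to the robot, and variables do not carry over. Pictures are saved under pics/ and viewed, at most 10 in all, crops included, and the job is handed in when it is done.

Besides the shell and the picture viewer there is one more tool, called after "Emit:" as name(argument=value, ...) on one line, values as JSON. play_rows: Moves the arm, as the interface text tells. Its arguments: {"type":"object","properties":{"deltas":{"type":"array"},"grip_force":{"type":"number"}},"required":["deltas"]}

```bash
mkdir -p pics; cat > h.py <<'E'
import numpy as np, cv2
from plant import arm
def pts(im):
    z=im["z_map"];K=im["mtx"];v,u=np.mgrid[:z.shape[0],:z.shape[1]]
    c=np.stack([(u-K[0,2])/K[0,0]*z,(v-K[1,2])/K[1,1]*z,z],-1)
    w=(c-im["t"])@im["R"]
    w[z==0]=np.nan
    return w
def ray(im,rc,h):
    K=im["mtx"];d=im["R"].T@np.array([(rc[1]-K[0,2])/K[0,0],(rc[0]-K[1,2])/K[1,1],1]);o=-im["R"].T@im["t"]
    return o+d*(h-o[2])/d[2]
E
python3 - <<'E'
from h import *
for n in ("top","side"):
    im=arm.get_image(n); np.savez(f"{n}0.npz",**im)
    cv2.imwrite(f"pics/{n}0.png",cv2.resize(im["frame"][:,:,::-1],(800,600)))
    print(n,-im["R"].T@im["t"])
    W=pts(im)
    for l,h in (("bracket",0),("bracket_corner",0),("bracket_grip",.048),("gauge_collar",.06),("gauge_tip",.094),("gauge",0),("nest",0),("nest_seat",.01),("fence_x",.01),("fence_y",.01)):
        for d in arm.tip_of(n,l)[:4]:
            print(l,round(d["conf"],2),np.round(d["at"]),np.round(ray(im,d["at"],h),4))
s=arm.get_state();print(s["eef_pos"],s["eef_rot"],s["clock"],s["contact_force"])
E
```

```text
top [0.31704808 0.08225039 1.18987357]
bracket 0.84 [316. 189.] [0.3267 0.2627 0.    ]
bracket 0.82 [242. 135.] [0.5075 0.3774 0.    ]
bracket 0.6 [248. 188.] [0.4812 0.2553 0.    ]
bracket_corner 0.94 [304. 153.] [0.3604 0.343  0.    ]
bracket_corner 0.83 [230. 203.] [0.5209 0.2172 0.    ]
bracket_corner 0.79 [254. 154.] [0.4739 0.3349 0.    ]
bracket_grip 0.8 [314. 180.] [0.3319 0.2748 0.048 ]
bracket_grip 0.78 [248. 182.] [0.4767 0.2615 0.048 ]
bracket_grip 0.63 [239. 136.] [0.5051 0.3641 0.048 ]
gauge_tip 0.91 [215. 294.] [0.5207 0.0062 0.094 ]
gauge_tip 0.65 [294. 107.] [0.3853 0.4174 0.094 ]
gauge 0.62 [217. 294.] [0.5335 0.0018 0.    ]
nest 0.68 [161. 398.] [ 0.6474 -0.2643 -0.    ]
nest 0.27 [212. 297.] [ 0.5444 -0.0067  0.    ]
nest_seat 0.65 [180. 407.] [ 0.596  -0.2767  0.01  ]
fence_x 0.81 [167. 412.] [ 0.6281 -0.2923  0.01  ]
fence_x 0.79 [175. 386.] [ 0.6141 -0.2294  0.01  ]
fence_x 0.61 [182. 408.] [ 0.5907 -0.2778  0.01  ]
fence_y 0.81 [167. 412.] [ 0.6281 -0.2923  0.01  ]
fence_y 0.79 [175. 386.] [ 0.6141 -0.2294  0.01  ]
fence_y 0.61 [182. 408.] [ 0.5907 -0.2778  0.
[... 567 characters left out ...]
0.0142 0.094 ]
gauge_tip 0.41 [224. 278.] [ 0.5234 -0.0303  0.094 ]
gauge 0.76 [243. 280.] [0.5323 0.0075 0.    ]
gauge 0.29 [345. 359.] [ 0.6444 -0.2581  0.    ]
nest 0.59 [345. 361.] [ 0.6481 -0.2577  0.    ]
nest_seat 0.93 [356. 332.] [ 0.5908 -0.278   0.01  ]
fence_x 0.8 [330. 338.] [ 0.6121 -0.2288  0.01  ]
fence_x 0.58 [364. 359.] [ 0.633  -0.2982  0.01  ]
fence_x 0.41 [201. 336.] [0.6828 0.124  0.01  ]
fence_y 0.8 [330. 338.] [ 0.6121 -0.2288  0.01  ]
fence_y 0.58 [364. 359.] [ 0.633  -0.2982  0.01  ]
fence_y 0.41 [201. 336.] [0.6828 0.124  0.01  ]
[0.24884645 0.60050578 0.2500292 ] [1.95141939e-01 9.80775011e-01 3.51821454e-05 2.66504552e-05] 1.1 [ 0.05232102 -0.17049193  0.12174222]
```

View pics/top0.png

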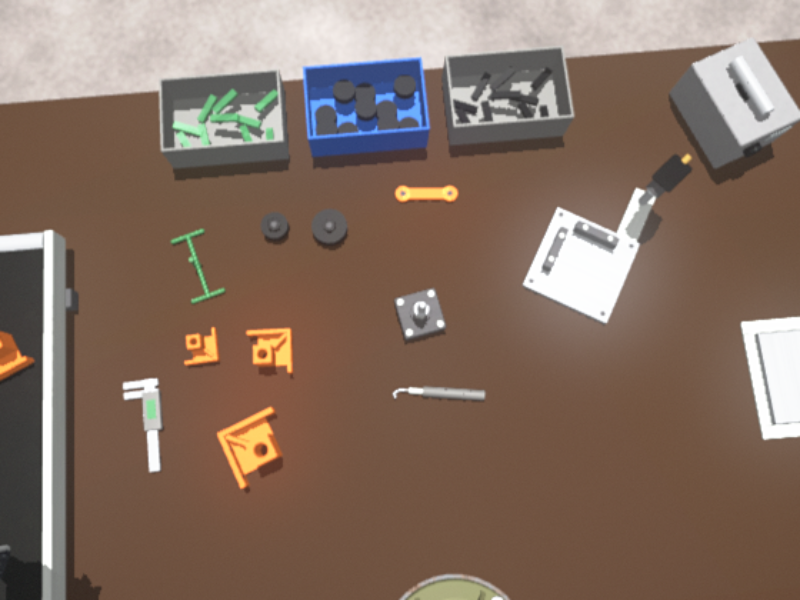

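View pics/side0.png

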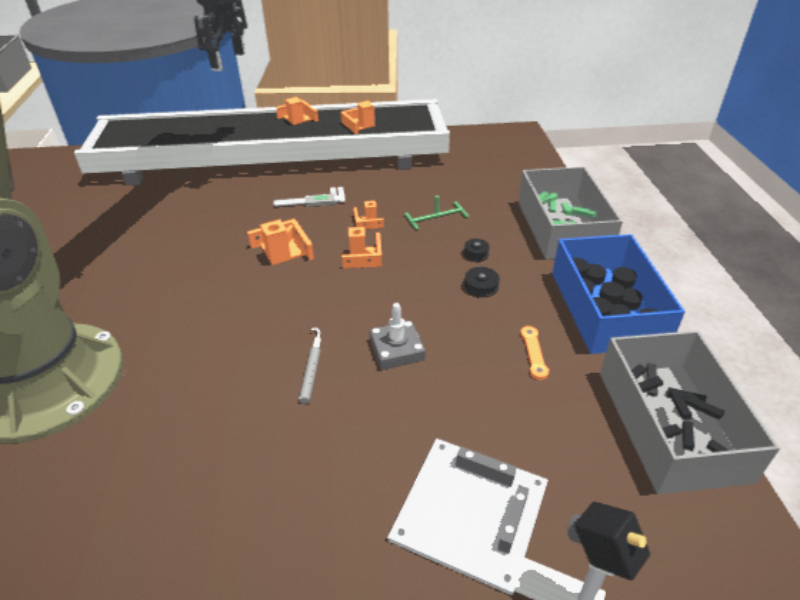

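Top view: the middle-sized bracket is at (270,350), the small one at (200,345) and the large one at (250,450). The gauge is at (420,312). The nest is at (585,265), with its fences at (555,248) and (597,235) and its camera post at (670,175). The side view agrees: middle bracket (360,248), gauge (397,335), nest (470,510).

```bash
python3 - <<'E'
from h import *
from scipy.spatial.transform import Rotation as R
from scipy.optimize import minimize
def tops(W,c,r,z0,z1):
    m=(np.hypot(W[...,0]-c[0],W[...,1]-c[1])<r)&(W[...,2]>z0)&(W[...,2]<z1); return m
for n in ("top","side"):
    im=dict(np.load(f"{n}0.npz"));W=pts(im);f=im["frame"].astype(int)
    org=(f[...,0]>f[...,2]+60)
    print(n,"bench z",np.nanmedian(W[tops(W,(.45,.1),.05,-.05,.05)][:,2]))
    for nm,z0,z1 in(("boss",.043,.06),("flange",.02,.031)):
        P=W[tops(W,(.487,.25),.075,z0,z1)&org]
        (cx,cy),s,a=cv2.minAreaRect((P[:,:2]*1000).astype(np.float32)); print(nm,len(P),P.mean(0).round(4),(round(cx,1),round(cy,1)),np.round(s,1),round(a,1))
    for z0,z1 in((.085,.1),(.063,.085),(.05,.063),(.015,.03)):
        P=W[tops(W,(.525,.003),.06,z0,z1)]
        if len(P):print("gauge",z0,len(P),P.mean(0).round(4),np.round((P.min(0)+P.max(0))/2,4),np.ptp(P,axis=0).round(3))
    P=W[tops(W,(.625,-.26),.085,.029,.042)]
    # fit two strips: fence_x top x in[0,14], y in [-82,-8] ; fence_y likewise, nest frame
    Q=P[:,:2]
    def cost(p):
        a=p[2];d=Q-p[:2];u=d[:,0]*np.cos(a)+d[:,1]*np.sin(a);v=-d[:,0]*np.sin(a)+d[:,1]*np.cos(a)
        def box(x,y,x0,x1,y0,y1): return np.maximum.reduce([x0-x,x-x1,y0-y,y-y1])
        def sd(x,y): return np.hypot(x-.007,np.clip(np.abs(y+.045)-.034,0,None))
        e=np.minimum(sd(u,v),sd(v,u)); return np.sum(np.minimum(e,.02)**2)*1e4
    b=min((minimize(cost,[.647,-.264,a],method="Nelder-Mead",options=dict(xatol=1e-5,fatol=1e-8,maxiter=2000)) for a in(-.4,-.55,-.7)),key=lambda r:r.fun)
    a=b.x[2];print("nest",len(P),P[:,2].mean(),b.x,b.fun,"seat",b.x[:2]-.042*np.array([np.cos(a)-np.sin(a),np.sin(a)+np.cos(a)]))
    # plate
    P=W[tops(W,(.59,-.28),.12,.005,.016)];print("plate",len(P),cv2.minAreaRect((P[:,:2]*1000).astype(np.float32)),np.median(P[:,2]))
s=arm.get_state();print(R.from_quat(s["eef_rot"]).as_matrix().round(3))
E
```

```text
top bench z 8.429788870780693e-05
boss 133 [0.4774 0.259  0.05  ] (477.6, 258.5) [28.2 28.3] 86.5
flange 209 [0.4965 0.2376 0.0255] (485.0, 251.2) [69.1 68.7] 87.8
gauge 0.085 31 [0.5241 0.0037 0.091 ] [0.5247 0.0037 0.0909] [0.012 0.013 0.011]
gauge 0.063 13 [0.5201 0.0051 0.0729] [0.5219 0.0031 0.0729] [0.01  0.014 0.02 ]
gauge 0.05 41 [0.5227 0.0051 0.06  ] [0.5252 0.0035 0.0589] [0.021 0.021 0.008]
gauge 0.015 761 [0.5237 0.0044 0.0241] [0.5252 0.0037 0.0225] [0.079 0.078 0.015]
nest 397 0.03487154606961081 [ 0.64779193 -0.2579602  -0.53322126] 78.94248943742774 seat [ 0.59027359 -0.27278049]
plate 3576 ((590.675537109375, -290.4774169921875), (216.56954956054688, 222.17062377929688), 72.12152099609375) 0.009942465711189154
side bench z 0.0011029145705698659
boss 95 [0.4769 0.2558 0.0496] (477.3, 258.3) [33.8 26.2] 87.0
flange 185 [0.4883 0.2307 0.0251] (483.8, 249.1) [72.4 69.1] 88.0
gauge 0.085 38 [ 0.5243 -0.0009  0.0912] [ 5.24e-01 -1.00e-04  9.12e-02] [0.011 0.011 0.011]
gauge 0.063 43 [ 0.5235 -0.0026  0.0734] [ 0.5237 -0.0026  0.0742] [0.011 0.007 0.021]
gauge 0.05 70 [ 0.5242 -0.0025  0.0583] [0.5248 0.0008 0.0569] [0.022 0.018 0.012]
gauge 0.015 654 [ 0.523  -0.0074  0.0245] [5.235e-01 5.000e-04 2.250e-02] [0.079 0.077 0.015]
nest 770 0.035301185605663546 [ 0.6464724  -0.26101164 -0.53143946] 154.43820613124086 seat [ 0.58898056 -0.27593439]
plate 6911 ((610.2346801757812, -278.966064453125), (171.55303955078125, 195.5909881591797), 59.441951751708984) 0.01080660612109203
[[-0.924  0.383  0.   ]
 [ 0.383  0.924  0.   ]
 [-0.     0.    -1.   ]]
```

```bash
cat >> h.py <<'E'
from scipy.spatial.transform import Rotation as Rot
def to(p,yaw=None):
    s=arm.get_state();M=Rot.from_quat(s["eef_rot"]).as_matrix();d=M.T@(np.array(p)-s["eef_pos"])*100
    y=np.degrees(np.arctan2(M[1,1],M[0,1])); 
    print("t",s["clock"],"pos",s["eef_pos"].round(4),"yawY",round(y,2),"move cm",d.round(2),"turn",None if yaw is None else round(-np.radians((yaw-y+180)%360-180),4),"w",s["width"],"F",np.round(s["contact_force"],1),"tilt",np.round(M[:,2],4))
E
```

Emit:
play_rows(deltas=[[-0.3,-34.2,-22.8,0,1.216],[-0.3,-34.2,-22.8,0,1.216],[-0.3,-34.2,-22.8,0,1.216],[-0.3,-34.2,-22.8,0,1.216],[-0.3,-34.2,-22.8,0,1.216]], grip_force=60)

```text
clock: 1.6
eef_pos: [0.3888, 0.391, 0.2503]
eef_rot: [0.543, 0.84, 0.0, 0.0]
contact_force: [0.7, 1.4, 0.8]
width: 0.0553
grip_force: 0.0
```

```bash
python3 -c "
from h import *
to((.4773,.2585,.12),-2.2)"
```

```text
t 1.6 pos [0.3888 0.391  0.2503] yawY 24.18 move cm [-15.72   2.64  13.03] turn 0.4604 w 0.05534977423574411 F [0.7 1.4 0.8] tilt [ 5.e-04  7.e-04 -1.e+00]
```

Emit:
play_rows(deltas=[[-0.3,-15.7,2.6,8,0.46],[-0.3,-15.7,2.6,13,0.46],[-0.3,-15.7,2.6,13,0.46],[-0.3,-15.7,2.6,13,0.46],[-0.3,-15.7,2.6,13,0.46]])

```text
clock: 2.1
eef_pos: [0.477, 0.2538, 0.116]
eef_rot: [0.721, 0.693, -0.004, 0.001]
contact_force: [-0.4, -1.2, 0.2]
width: 0.0551
grip_force: 0.0
```

```bash
python3 - <<'E'
from h import *
to((.4773,.2585,.048),-2.2)
im=arm.get_image("side");np.savez("side1.npz",**im)
cv2.imwrite("pics/side1.png",cv2.resize(im["frame"][60:270,150:430,::-1],(800,600)))
E
```

```text
t 2.1 pos [0.477  0.2538 0.116 ] yawY -2.27 move cm [0.51 0.04 6.8 ] turn -0.0013 w 0.05509787032290913 F [-0.4 -1.2  0.2] tilt [-0.0044 -0.0064 -1.    ]
```

View pics/side1.png

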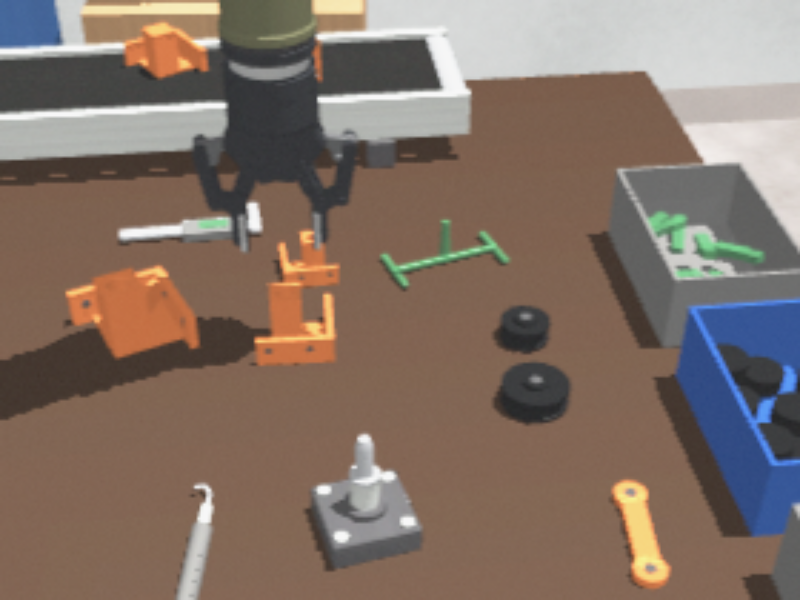

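The open fingers at about (240,230) and (318,225) straddle the middle bracket's boss at (285,305), and nothing lies in the way of the descent.

Emit:
play_rows(deltas=[[-0.3,0,0,2.5,0],[-0.3,0,0,2.5,0],[-0.3,0,0,2.5,0]])

```text
clock: 2.45
eef_pos: [0.4764, 0.2621, 0.0959]
eef_rot: [0.718, 0.696, 0.0, -0.0]
contact_force: [-0.7, 0.5, 0.5]
width: 0.0556
grip_force: 0.0
```

```bash
python3 - <<'E'
from h import *
to((.4773,.258,.048),-2.2)
E
```

```text
t 2.45 pos [0.4764 0.2621 0.0959] yawY -1.72 move cm [-0.41  0.1   4.79] turn 0.0083 w 0.05557850422143523 F [-0.7  0.5  0.5] tilt [ 2.e-04  7.e-04 -1.e+00]
```

Emit:
play_rows(deltas=[[-0.3,-0.4,0.1,2,0.008],[-0.3,-0.4,0.1,3.6,0.008],[-0.3,-0.4,0.1,4.8,0.008],[-0.3,-0.4,0.1,4.8,0.008],[-0.3,-0.4,0.1,4.8,0.008]])

```text
clock: 2.95
eef_pos: [0.478, 0.2574, 0.0479]
eef_rot: [0.721, 0.693, 0.001, 0.0]
contact_force: [-0.1, -0.0, 0.2]
width: 0.0557
grip_force: 0.0
```

```bash
python3 - <<'E'
from h import *
to((.4773,.258,.048),-2.2)
E
```

```text
t 2.95 pos [0.478  0.2574 0.0479] yawY -2.25 move cm [ 0.05 -0.07 -0.01] turn -0.0009 w 0.055689647256962835 F [-0.1 -0.   0.2] tilt [ 1.e-03  8.e-04 -1.e+00]
```

Emit:
play_rows(deltas=[[1,0,0,0,0],[1,0,0,0,0],[1,0,0,0,0],[1,0,0,0,0],[1,0,0,0,0]], grip_force=70)

```text
clock: 3.45
eef_pos: [0.4785, 0.2573, 0.0482]
eef_rot: [0.721, 0.693, 0.001, 0.0]
contact_force: [0.5, -0.0, 6.2]
width: 0.0265
grip_force: 70.6
```

Emit:
play_rows(deltas=[[1,0,0,-0.5,0],[1,0,0,-3,0],[1,0,0,-7,0],[1,0,0,-11,0],[1,0,0,-13,0]])

```text
clock: 3.95
eef_pos: [0.4788, 0.2571, 0.1806]
eef_rot: [0.721, 0.693, 0.002, 0.0]
contact_force: [1.2, 0.3, -0.3]
width: 0.0269
grip_force: 69.8
```

```bash
python3 - <<'E'
from h import *
to((.5243,.0025,.185),-2.2)
E
```

```text
t 3.95 pos [0.4788 0.2571 0.1806] yawY -2.31 move cm [-25.26   5.58  -0.49] turn -0.0019 w 0.026882769559457537 F [ 1.2  0.3 -0.3] tilt [ 0.0036  0.0025 -1.    ]
```

Emit:
play_rows(deltas=[[1,-3,0.7,0,0],[1,-7.5,1.7,0,0],[1,-12.5,2.8,0,0],[1,-17,3.8,0,0],[1,-20.5,4.6,0,0]])

```text
clock: 4.45
eef_pos: [0.5151, 0.0464, 0.177]
eef_rot: [0.722, 0.692, -0.0, 0.0]
contact_force: [0.4, 0.1, -1.1]
width: 0.0264
grip_force: 69.8
```

Emit:
play_rows(deltas=[[1,-2.5,0.5,0,0],[1,-4.2,0.9,0,0],[1,-4.7,1.0,0,0],[1,-4.7,1.0,0,0],[1,-4.7,1.0,0,0]])

```text
clock: 4.95
eef_pos: [0.5232, 0.0041, 0.1768]
eef_rot: [0.721, 0.693, 0.0, -0.0]
contact_force: [0.0, 1.0, -0.2]
width: 0.0265
grip_force: 69.8
```

```bash
cat > see.py <<'E'
from h import *
import sys
tag=sys.argv[1]
s=arm.get_state();p=s["eef_pos"];print(p.round(4))
for n in ("top","side"):
    im=arm.get_image(n);np.savez(f"{n}{tag}.npz",**im);W=pts(im);f=im["frame"].astype(int)
    org=(f[...,0]>f[...,2]+60)&(np.hypot(W[...,0]-p[0],W[...,1]-p[1])<.08)&(W[...,2]>p[2]-.06)
    for dz0,dz1 in ((-.003,.006),(-.028,-.017),(-.06,.01)):
        P=W[org&(W[...,2]>p[2]+dz0)&(W[...,2]<p[2]+dz1)]
        if len(P)>5:
            (cx,cy),sz,a=cv2.minAreaRect((P[:,:2]*1000).astype(np.float32));print(n,dz0,len(P),P.mean(0).round(4),(round(cx,1),round(cy,1)),np.round(sz,1),round(a,1),"zmax",P[:,2].max().round(4))
    for l,h in (("bracket",p[2]-.048),("bracket_corner",p[2]-.048),("bracket_grip",p[2]),("gauge_tip",.094),("gauge_collar",.06)):
        for d in arm.tip_of(n,l)[:5]:
            q=ray(im,d["at"],h)
            if np.hypot(*(q[:2]-p[:2]))<.09: print(n,l,round(d["conf"],2),np.round(d["at"]),q.round(4))
E
python3 see.py 2; python3 - <<'E'
from h import *
to((.5243,.0025,.185),-2.2)
a=np.load("top2.npz")["frame"][130:280,200:400,::-1];b=np.load("side2.npz")["frame"][100:280,180:380,::-1]
cv2.imwrite("pics/c2.png",np.hstack([cv2.resize(a,(400,300),interpolation=cv2.INTER_CUBIC),cv2.resize(b,(400,360),interpolation=cv2.INTER_CUBIC)[:300]]))
E
```

```text
[0.5232 0.0041 0.1768]
top gauge_tip 0.6 [212. 296.] [0.526  0.0026 0.094 ]
top gauge_collar 0.63 [215. 291.] [0.5269 0.0102 0.06  ]
side -0.003 141 [0.5237 0.0019 0.1787] (523.9, 4.7) [32.3 27.4] 88.5 zmax 0.1824
side -0.028 329 [ 0.5354 -0.023   0.1542] (529.7, -5.2) [68.9 70. ] 87.9 zmax 0.1598
side -0.06 959 [ 0.5306 -0.0188  0.1534] (529.4, -6.0) [69.7 70.5] 88.6 zmax 0.1864
side bracket 0.94 [197. 274.] [0.5208 0.0158 0.1288]
side bracket_corner 0.73 [213. 298.] [ 0.5623 -0.0384  0.1288]
side bracket_grip 0.85 [181. 276.] [0.5255 0.0044 0.1768]
side gauge_tip 0.96 [211. 276.] [0.5232 0.0101 0.094 ]
side gauge_collar 0.61 [223. 276.] [0.5229 0.0098 0.06  ]
side gauge_collar 0.39 [244. 279.] [ 0.523  -0.0517  0.06  ]
t 5.55 pos [0.5235 0.0027 0.177 ] yawY -2.29 move cm [-0.02  0.08 -0.8 ] turn -0.0015 w 0.026935298620616128 F [-0.4  0.6 -0.5] tilt [ 0.  0. -1.]
```

View pics/c2.png

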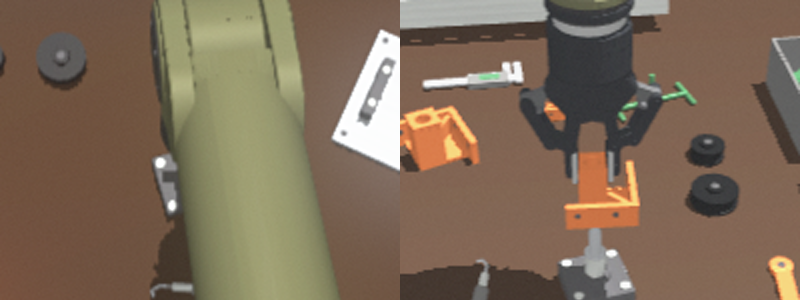

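The side view (right half) shows the held bracket at about (600,195) directly above the pin at (595,240). The top camera is blocked by the arm. I'll lower it to the taper and check the force.

Emit:
play_rows(deltas=[[1,0.04,0.08,1.5,0],[1,0.04,0.08,3,0],[1,0.04,0.08,3.5,0],[1,0.04,0.08,3.7,0],[1,0.04,0.08,3.7,0]])

```text
clock: 6.05
eef_pos: [0.5245, 0.003, 0.1402]
eef_rot: [0.721, 0.693, 0.0, 0.0]
contact_force: [0.7, -0.1, -1.0]
width: 0.0266
grip_force: 69.8
```

```bash
python3 - <<'E'
from h import *
to((.5243,.0031,.108),-2.2)
E
```

```text
t 6.05 pos [0.5245 0.003  0.1402] yawY -2.29 move cm [ 0.01 -0.02  3.22] turn -0.0017 w 0.026565378283763482 F [ 0.7 -0.1 -1. ] tilt [ 3.e-04  0.e+00 -1.e+00]
```

Emit:
play_rows(deltas=[[1,0,0,0.3,0],[1,0,0,0.6,0],[1,0,0,0.9,0],[1,0,0,0.9,0]])

```text
clock: 6.45
eef_pos: [0.5243, 0.0027, 0.1307]
eef_rot: [0.721, 0.693, -0.0, 0.0]
contact_force: [1.0, -0.5, -0.7]
width: 0.0265
grip_force: 69.8
```

The underside is below the taper at z ≈ 0.083 with hardly any force, so the pin is inside the bore. Going on down.

Emit:
play_rows(deltas=[[1,0,0,0.5,0],[1,0,0,1,0],[1,0,0,1.5,0],[1,0,0,1.9,0],[1,0,0,1.9,0]])

```text
clock: 6.95
eef_pos: [0.5242, 0.0026, 0.1113]
eef_rot: [0.721, 0.693, -0.0, 0.0]
contact_force: [1.8, -2.7, -1.1]
width: 0.0264
grip_force: 69.8
```

Emit:
play_rows(deltas=[[1,-0.02,0.02,0.2,0],[1,-0.02,0.02,0.3,0],[1,-0.02,0.02,0.38,0],[1,-0.02,0.02,0.38,0],[1,-0.02,0.02,0.38,0]])

```text
clock: 7.45
eef_pos: [0.5246, 0.0027, 0.1083]
eef_rot: [0.721, 0.693, 0.0, 0.0]
contact_force: [0.4, -3.0, -1.1]
width: 0.0267
grip_force: 70.0
```

Emit:
play_rows(deltas=[[1,0,0,0.1,0],[1,0,0,0.15,0],[1,0,0,0.15,0],[1,0,0,0.15,0]])

```text
clock: 7.85
eef_pos: [0.5247, 0.0027, 0.1082]
eef_rot: [0.721, 0.693, 0.0, -0.0]
contact_force: [-3.8, -3.9, 9.4]
width: 0.0266
grip_force: 71.2
```

Resting on the collar: z 0.1082 with 9 N upward. Now lift off.

Emit:
play_rows(deltas=[[1,0,0,-0.5,0],[1,0,0,-1.5,0],[1,0,0,-3,0],[1,0,0,-5,0],[1,0,0,-7.5,0]])

```text
clock: 8.35
eef_pos: [0.5234, 0.0041, 0.1821]
eef_rot: [0.721, 0.693, -0.0, -0.001]
contact_force: [0.4, -0.1, -1.0]
width: 0.0268
grip_force: 69.7
```

```bash
python3 - <<'E'
from h import *
to((.569,-.280,.17),59.5)
E
```

```text
t 8.35 pos [0.5234 0.0041 0.1821] yawY -2.25 move cm [-28.21   5.68   1.16] turn -1.0777 w 0.026803660741593377 F [ 0.4 -0.1 -1. ] tilt [-0.0026  0.0013 -1.    ]
```

Emit:
play_rows(deltas=[[1,-3,0.6,0,-0.12],[1,-7,1.4,0,-0.25],[1,-12,2.4,0,-0.39],[1,-16.5,3.3,0,-0.53],[1,-21,4.2,0.5,-0.67]])

```text
clock: 8.85
eef_pos: [0.5572, -0.1964, 0.1788]
eef_rot: [0.466, 0.885, 0.001, 0.0]
contact_force: [0.3, 0.4, -0.7]
width: 0.0266
grip_force: 69.9
```

```bash
python3 - <<'E'
from h import *
to((.569,-.280,.17),59.5)
E
```

```text
t 8.85 pos [ 0.5572 -0.1964  0.1788] yawY 34.4 move cm [-7.57 -3.75  0.86] turn -0.4381 w 0.026598372955563738 F [ 0.3  0.4 -0.7] tilt [ 0.0014  0.0022 -1.    ]
```

Emit:
play_rows(deltas=[[1,-3.2,-1.5,0.4,-0.14],[1,-5.4,-2.6,0.8,-0.28],[1,-6.6,-3.2,0.8,-0.4],[1,-6.8,-3.4,0.8,-0.4],[1,-6.8,-3.4,0.8,-0.4]])

```text
clock: 9.35
eef_pos: [0.5663, -0.2711, 0.17]
eef_rot: [0.286, 0.958, 0.001, -0.0]
contact_force: [-0.7, 0.8, -0.6]
width: 0.0268
grip_force: 69.8
```

Emit:
play_rows(deltas=[[1,0,0,0,0],[1,0,0,0,0]])

```text
clock: 9.55
eef_pos: [0.5668, -0.27, 0.17]
eef_rot: [0.284, 0.959, 0.001, -0.0]
contact_force: [0.3, -0.2, -0.8]
width: 0.0267
grip_force: 69.8
```

```bash
python3 see.py 3;python3 - <<'E'
from h import *
to((.569,-.280,.12),59.5)
a=np.load("top3.npz")["frame"][100:250,320:520,::-1];b=np.load("side3.npz")["frame"][240:420,220:460,::-1]
cv2.imwrite("pics/c3.png",np.hstack([cv2.resize(a,(400,300),interpolation=cv2.INTER_CUBIC),cv2.resize(b,(400,300),interpolation=cv2.INTER_CUBIC)]))
E
```

```text
[ 0.5668 -0.27    0.17  ]
top -0.003 95 [ 0.5607 -0.2676  0.1715] (568.5, -261.6) [40.5 26.4] 58.5 zmax 0.176
top -0.028 93 [ 0.5731 -0.2438  0.1476] (576.3, -250.4) [56.5 41.9] 72.5 zmax 0.153
top -0.06 417 [ 0.5692 -0.2543  0.1472] (570.7, -253.7) [56.3 49. ] 57.8 zmax 0.1794
top bracket 0.67 [181. 421.] [ 0.5642 -0.273   0.122 ]
top bracket_corner 0.9 [154. 411.] [ 0.6273 -0.2589  0.122 ]
top bracket_grip 0.87 [177. 427.] [ 0.5609 -0.27    0.17  ]
top bracket_grip 0.43 [152. 410.] [ 0.6176 -0.243   0.17  ]
side -0.003 77 [ 0.5755 -0.2745  0.1722] (575.0, -272.1) [22.  32.4] 14.4 zmax 0.1753
side -0.028 407 [ 0.5981 -0.2745  0.147 ] (591.0, -273.9) [68.4 57.5] 42.0 zmax 0.1527
side -0.06 1182 [ 0.5885 -0.277   0.1402] (581.1, -272.7) [72.  56.2] 56.9 zmax 0.1753
side bracket_corner 0.81 [304. 354.] [ 0.6232 -0.2563  0.122 ]
side bracket_corner 0.5 [316. 316.] [ 0.5595 -0.2708  0.122 ]
side bracket_grip 0.83 [296. 324.] [ 0.5686 -0.2714  0.17  ]
t 10.15 pos [ 0.5663 -0.2719  0.1699] yawY 56.91 move cm [-0.67 -0.53  4.99] turn -0.0453 w 0.026669556356594713 F [-1.3 -0.3 -0. ] tilt [ 0.e+00  1.e-04 -1.e+00]
```

View pics/c3.png

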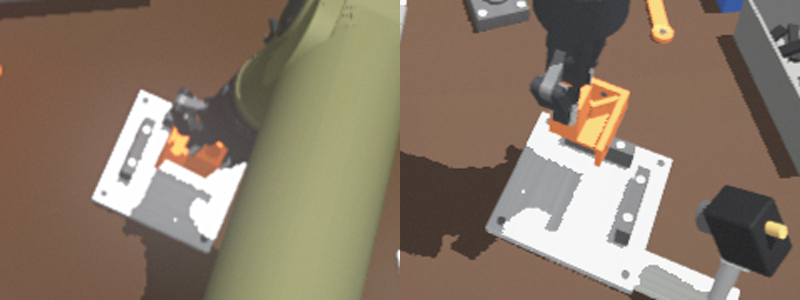

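The left (top) view shows the held bracket at (190,150) over the plate, short of the fences. The right (side) view shows its corner pointing at the nest's corner, between the fences at (600,150) and (630,205). Next: align and descend.

Emit:
play_rows(deltas=[[1,-0.6,-0.5,2,-0.045],[1,-0.6,-0.5,5,-0.045],[1,-0.6,-0.5,8,-0.045],[1,-0.6,-0.5,10,-0.045],[1,-0.6,-0.5,10.6,-0.045]])

```text
clock: 10.65
eef_pos: [0.5669, -0.2785, 0.0611]
eef_rot: [0.263, 0.965, 0.0, -0.002]
contact_force: [-0.6, -0.1, -0.5]
width: 0.0268
grip_force: 69.8
```

Emit:
play_rows(deltas=[[1,0,0,0.1,0],[1,0,0,0.1,0],[1,0,0,0.1,0]])

```text
clock: 10.95
eef_pos: [0.5696, -0.2798, 0.0645]
eef_rot: [0.263, 0.965, -0.0, 0.001]
contact_force: [-0.2, -0.1, -1.4]
width: 0.0268
grip_force: 69.8
```

```bash
python3 - <<'E'
from h import *
to((.5896,-.2744,.058),59.5)
E
```

```text
t 10.95 pos [ 0.5696 -0.2798  0.0645] yawY 59.49 move cm [-1.45  1.48  0.65] turn -0.0001 w 0.026848610693856155 F [-0.2 -0.1 -1.4] tilt [ 2.5e-03 -8.0e-04 -1.0e+00]
```

Emit:
play_rows(deltas=[[1,0,0,0.3,0],[1,0,0,0.5,0],[1,0,0,0.6,0],[1,0,0,0.6,0],[1,0,0,0.6,0]])

```text
clock: 11.45
eef_pos: [0.5693, -0.2796, 0.0583]
eef_rot: [0.263, 0.965, 0.0, 0.001]
contact_force: [-0.9, 0.8, 5.6]
width: 0.0264
grip_force: 70.6
```

On the plate, with light contact. Sliding towards the corner.

Emit:
play_rows(deltas=[[1,-0.25,0.25,0,0],[1,-0.5,0.5,0,0],[1,-0.75,0.75,0,0],[1,-1.0,1.0,0,0],[1,-1.1,1.1,0,0]])

```text
clock: 11.95
eef_pos: [0.5845, -0.276, 0.0583]
eef_rot: [0.263, 0.965, -0.0, 0.001]
contact_force: [-1.8, 0.2, 6.0]
width: 0.0264
grip_force: 70.6
```

```bash
cat > nf.py <<'E'
from h import *
to((.5896,-.2744,.058),59.5)
s=arm.get_state();M=Rot.from_quat(s["eef_rot"]).as_matrix();print("tool F (x,y,z) cm-axes:",(M.T@np.array(s["contact_force"])).round(2),"T",(M.T@np.array(s["ft_torque"])).round(2))
E
python3 nf.py
```

```text
t 11.95 pos [ 0.5845 -0.276   0.0583] yawY 59.5 move cm [-0.36  0.4   0.03] turn -0.0001 w 0.026426612895962293 F [-1.8  0.2  6. ] tilt [ 1.7e-03 -7.0e-04 -1.0e+00]
tool F (x,y,z) cm-axes: [ 1.69 -0.72 -5.96] T [ 0.18  0.42 -0.03]
```

Emit:
play_rows(deltas=[[1,-0.08,0.08,0,0],[1,-0.16,0.16,0,0],[1,-0.22,0.22,0,0],[1,-0.28,0.28,0,0],[1,-0.28,0.28,0,0]])

```text
clock: 12.45
eef_pos: [0.5881, -0.2751, 0.0583]
eef_rot: [0.263, 0.965, -0.0, 0.001]
contact_force: [-2.3, 0.1, 5.0]
width: 0.0267
grip_force: 70.6
```

```bash
python3 nf.py
```

```text
t 12.45 pos [ 0.5881 -0.2751  0.0583] yawY 59.48 move cm [-0.09  0.14  0.03] turn -0.0003 w 0.026665027913792338 F [-2.3  0.1  5. ] tilt [ 1.7e-03 -8.0e-04 -1.0e+00]
tool F (x,y,z) cm-axes: [ 2.01 -1.06 -4.97] T [ 0.12  0.25 -0.06]
```

Emit:
play_rows(deltas=[[1,-0.05,0.05,0,0],[1,-0.1,0.1,0,0],[1,-0.15,0.15,0,0],[1,-0.15,0.15,0,0]])

```text
clock: 12.85
eef_pos: [0.5897, -0.2748, 0.0583]
eef_rot: [0.263, 0.965, -0.0, 0.001]
contact_force: [-2.3, -0.2, 6.5]
width: 0.0263
grip_force: 70.7
```

```bash
python3 nf.py
```

```text
t 12.85 pos [ 0.5897 -0.2748  0.0583] yawY 59.47 move cm [0.03 0.03 0.03] turn -0.0006 w 0.02633567419356727 F [-2.3 -0.2  6.5] tilt [ 9.e-04 -8.e-04 -1.e+00]
tool F (x,y,z) cm-axes: [ 1.87 -1.36 -6.54] T [ 0.18  0.42 -0.03]
```

Emit:
play_rows(deltas=[[1,-0.05,0.05,0,0],[1,-0.1,0.1,0,0],[1,-0.15,0.15,0,0],[1,-0.15,0.15,0,0]])

```text
clock: 13.25
eef_pos: [0.5907, -0.2754, 0.0583]
eef_rot: [0.264, 0.965, -0.001, -0.0]
contact_force: [-4.1, -2.2, 7.0]
width: 0.0266
grip_force: 70.9
```

```bash
python3 nf.py
```

```text
t 13.25 pos [ 0.5907 -0.2754  0.0583] yawY 59.42 move cm [0.15 0.02 0.03] turn -0.0013 w 0.026569972507319257 F [-4.1 -2.2  7. ] tilt [-5.0e-04 -1.7e-03 -1.0e+00]
tool F (x,y,z) cm-axes: [ 2.44 -3.96 -7.01] T [ 0.56  0.64 -0.1 ]
```

Fence_y is in contact; x still free. Advancing mostly in x.

Emit:
play_rows(deltas=[[1,-0.08,0.03,0,0],[1,-0.15,0.06,0,0],[1,-0.2,0.06,0,0],[1,-0.2,0.06,0,0]])

```text
clock: 13.65
eef_pos: [0.5908, -0.2754, 0.0583]
eef_rot: [0.264, 0.965, -0.0, -0.002]
contact_force: [-10.0, -0.2, 11.8]
width: 0.0266
grip_force: 71.4
```

```bash
python3 nf.py
```

```text
t 13.65 pos [ 0.5908 -0.2754  0.0583] yawY 59.41 move cm [0.16 0.02 0.03] turn -0.0016 w 0.026566949291555793 F [-10.   -0.2  11.8] tilt [-4.5e-03  3.0e-04 -1.0e+00]
tool F (x,y,z) cm-axes: [  8.55  -5.25 -11.76] T [ 0.71  1.74 -0.09]
```

Emit:
play_rows(deltas=[[1,-0.04,0.08,0,0],[1,-0.08,0.15,-0.02,0],[1,-0.08,0.15,-0.03,0],[1,-0.08,0.15,-0.03,0],[1,-0.08,0.15,-0.03,0]])

```text
clock: 14.15
eef_pos: [0.5909, -0.2754, 0.0583]
eef_rot: [0.264, 0.964, -0.001, -0.003]
contact_force: [-12.7, 0.9, 12.3]
width: 0.0267
grip_force: 71.5
```

```bash
python3 nf.py; python3 see.py 4; python3 - <<'E'
from h import *
a=np.load("top4.npz")["frame"][120:220,350:450,::-1];b=np.load("side4.npz")["frame"][280:400,260:380,::-1]
cv2.imwrite("pics/c4.png",np.hstack([cv2.resize(i,(400,400),interpolation=cv2.INTER_CUBIC) for i in(a,b)]))
E
python3 nf.py
```

```text
t 14.15 pos [ 0.5909 -0.2754  0.0583] yawY 59.36 move cm [0.16 0.02 0.03] turn -0.0024 w 0.02670575616425403 F [-12.7   0.9  12.3] tilt [-6.8e-03 -2.0e-04 -1.0e+00]
tool F (x,y,z) cm-axes: [ 11.5   -5.75 -12.26] T [ 1.07  2.02 -0.14]
[ 0.5909 -0.2754  0.0583]
top -0.003 74 [ 0.5846 -0.2713  0.0598] (591.4, -266.3) [40.6 24.1] 62.6 zmax 0.0637
top -0.028 67 [ 0.596  -0.2486  0.0358] (590.5, -256.3) [55.  36.4] 62.4 zmax 0.0411
top -0.06 330 [ 0.5915 -0.2598  0.0344] (597.7, -261.2) [67.5 41.2] 75.4 zmax 0.0671
top bracket 0.81 [181. 404.] [ 0.5949 -0.2694  0.0103]
top bracket_corner 0.86 [159. 397.] [ 0.6497 -0.26    0.0103]
top bracket_grip 0.78 [180. 411.] [ 0.5855 -0.2709  0.0583]
side -0.003 27 [ 0.5998 -0.283   0.06  ] (600.1, -281.5) [24.9  3.3] 57.6 zmax 0.0643
side -0.028 353 [ 0.6241 -0.2776  0.0356] (617.3, -282.8) [74.8 60.9] 37.5 zmax 0.0408
side -0.06 871 [ 0.6145 -0.2795  0.0274] (608.3, -273.2) [99.2 56.2] 59.2 zmax 0.0643
side bracket 0.59 [351. 328.] [ 0.5866 -0.269   0.0103]
side bracket_corner 0.87 [340. 361.] [ 0.6478 -0.2549  0.0103]
side bracket_grip 0.74 [338. 336.] [ 0.5943 -0.274   0.0583]
t 14.75 pos [ 0.5908 -0.2754  0.0583] yawY 59.36 move cm [0.16 0.03 0.03] turn -0.0025 w 0.02650413033948775 F [-13.2  -0.2  12. ] tilt [-6.8e-03 -2.0e-04 -1.0e+00]
tool F (x,y,z) cm-axes: [ 11.33  -6.96 -11.87] T [ 1.11  1.98 -0.19]
```

View pics/c4.png

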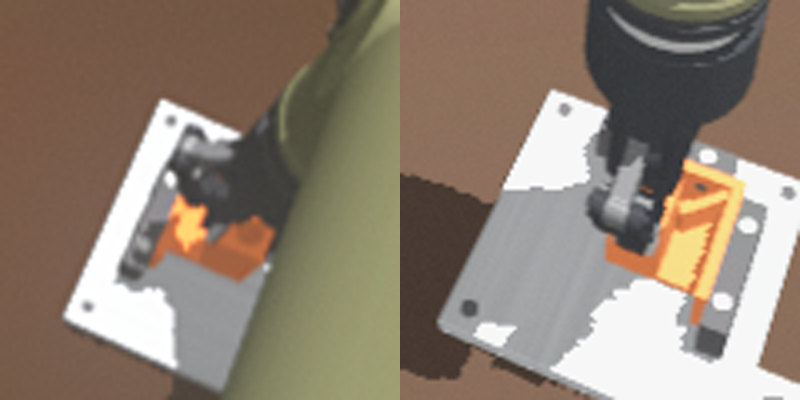

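The side crop (right) shows the flanges lying along both fences, at (740,210) and (715,165), square on the plate. The x push is strong, so I'll add some y push to balance it.

Emit:
play_rows(deltas=[[1,0,0.1,-0.02,0],[1,0.03,0.2,-0.03,0],[1,0.05,0.3,-0.04,0],[1,0.05,0.35,-0.04,0],[1,0.05,0.35,-0.04,0]])

```text
clock: 15.25
eef_pos: [0.5909, -0.2752, 0.0585]
eef_rot: [0.265, 0.964, -0.003, -0.003]
contact_force: [-14.1, -6.0, 10.1]
width: 0.0265
grip_force: 71.2
```

Emit:
play_rows(deltas=[[1,0,0,0,0],[1,0,0,0,0],[1,0,0,0,0],[1,0,0,0,0],[1,0,0,0,0]])

```text
clock: 15.75
eef_pos: [0.5909, -0.2752, 0.0585]
eef_rot: [0.265, 0.964, -0.003, -0.003]
contact_force: [-12.7, -5.6, 10.2]
width: 0.0265
grip_force: 71.2
```

```bash
python3 nf.py
```

```text
t 15.75 pos [ 0.5909 -0.2752  0.0585] yawY 59.28 move cm [0.16 0.   0.05] turn -0.0039 w 0.026533610197819787 F [-12.7  -5.6  10.2] tilt [-0.008  -0.0042 -1.    ]
tool F (x,y,z) cm-axes: [  8.09 -11.37 -10.03] T [ 2.17  1.67 -0.34]
```

Emit:
play_rows(deltas=[[1,-0.04,0,0,-0.004],[1,-0.08,0,0,-0.006],[1,-0.08,0,0,-0.006],[1,-0.08,0,0,-0.006],[1,-0.08,0,0,-0.006]])

```text
clock: 16.25
eef_pos: [0.5909, -0.2753, 0.0585]
eef_rot: [0.263, 0.965, -0.003, -0.004]
contact_force: [-15.2, -4.7, 13.2]
width: 0.0265
grip_force: 71.4
```

Emit:
play_rows(deltas=[[1,0,0,0,0],[1,0,0,0,0],[1,0,0,0,0],[1,0,0,0,0],[1,0,0,0,0]])

```text
clock: 16.75
eef_pos: [0.5909, -0.2753, 0.0585]
eef_rot: [0.263, 0.965, -0.003, -0.004]
contact_force: [-15.5, -4.4, 12.2]
width: 0.0267
grip_force: 71.4
```

```bash
python3 nf.py
```

```text
t 16.75 pos [ 0.5909 -0.2753  0.0585] yawY 59.54 move cm [0.16 0.01 0.05] turn 0.0006 w 0.026712513275673564 F [-15.5  -4.4  12.2] tilt [-0.0093 -0.0028 -1.    ]
tool F (x,y,z) cm-axes: [ 11.21 -11.69 -12.09] T [2.18 2.12 0.19]
```

Steady: about 11 N on each fence, yaw square to within measurement error, grip 71 N. Handing in.

```bash
python3 -c "
from plant import arm
print(arm.sign_off())"
```

```text
the job is handed in; nothing more can be done
None
```

I slid the bracket down the go pin to the collar and lifted it off. I handed it in held flat in the nest at 16.75 s, pushed with about 11 N towards each fence and gripped at 71 N; no verdict was returned.

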